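# Cover the sample pot, flip the shaker's catch and hold its run lever

## Task

Shake the sample: put the blue lid onto the shaker's open metal pot so that it sits fully seated and level, and let go of it. Then flip the yellow safety catch fully over by pushing its paddle down until it stops, and only then pull the red-knobbed run lever all the way towards the robot and keep it there: finish while still holding the lever fully pulled (it springs back if let go). Leave the catch open, the lid seated and everything else on the bench where it stands.

Things in the scene. Friction and masses are not known exactly. Their poses are not given: they have to be found in the camera images.
- shaker: white bench shaker, fixed to the bench: a plate 200 (x) x 360 (y) mm, top 45 mm above the bench. Origin: centre of its underside, at bench height; x points away from its front, y to its left seen from the robot, z up; turned by up to 0.25 rad about z. The pot stands at its left (+y), the lever and the catch at its right (-y).
- pot_rim (a point): centre of the mouth of the open aluminium pot, at rim height (120 mm above the bench); shaker frame (0, 95, 120) mm. Pot: outer diameter 90, wall 4, 75 mm deep outside. Fixed to the shaker.
- lid: loose blue round lid, about 0.15 kg: a disc of 96 mm diameter, 5 mm thick, with a round plug of 76 mm diameter, 6 mm high, below it (fits into the pot's 82 mm mouth) and a black upright cylindrical knob of 22 mm diameter and 36 mm height above it. Origin: centre of the plug's underside; z up along the knob. Disc top at z = 11 mm, knob from 11 to 47 mm. It starts lying upright on the bench, plug down. Seated, its origin lies 6 mm below pot_rim.
- lever (a joint): angle of the run lever: 0 at rest (leaning 0.15 rad away from the robot), 0.8 rad fully pulled to its stop (leaning 0.65 rad towards the shaker's front, -x). It turns about the shaker's y axis through lever_pivot. A spring pulls it back to 0: about 2 N at the knob at rest, 6 N when fully pulled. With the catch closed it is blocked after less than 0.15 rad.
- lever_knob (a point): centre of the red ball (32 mm diameter) at the top of the lever, 160 mm from the pivot, on a steel rod of 12 mm diameter; about 228 mm above the bench at rest, 197 mm when pulled. Moves with the lever.
- lever_pivot (a point): point on the lever's hinge axis; shaker frame (0, -55, 70) mm.
- catch (a joint): angle of the yellow safety catch, a two-armed rocker: 0 closed (its short arm lies level across the front of the lever's rod), 1.3 rad fully open at its stop (short arm raised clear of the lever). It turns about the shaker's x axis through catch_pivot, is moved by pushing its long arm down (about 2 N, friction) and stays where it is left. It starts between 0 and 0.15 rad.
- catch_pivot (a point): point on the catch's hinge axis; shaker frame (-8, -95, 120) mm. The short arm points to the shaker's +y, 52 mm long, 10 mm square; the long arm points to -y, 95 mm long, 8 mm thick. The long arm rises 0.6 rad outwards when closed and falls 0.7 rad outwards when fully open.
- catch_paddle (a point): point on the upper face of the catch's paddle, the outer 45 mm of the long arm, 28 mm wide (x); 75 mm from the hinge. Moves with the catch: about 165 mm above the bench when closed, 75 mm when fully open.
- crucible: loose white ceramic cup, 60 mm diameter, 45 mm high, origin at its underside's centre; leave it alone.
- jar: loose small amber jar with black cap, 54 mm diameter, 65 mm high, origin at its underside's centre; leave it alone.
- reagent: loose amber bottle, 70 mm diameter, 150 mm high, origin at its underside's centre; leave it alone.
- wash_bottle: loose white bottle with red cap, 68 mm diameter, 170 mm high, origin at its underside's centre; leave it alone.
- beaker: loose clear plastic beaker, 90 mm diameter, 110 mm high, origin at its underside's centre; leave it alone.
- scoop: loose steel spoon, 170 mm long, lying on the bench; leave it alone.
Not all that is in view belongs to the job. There is more than one size of the lid; the one meant has the size given above.

How it is judged:
By the outcome, as a careful person would: the job done as asked, in the order asked, and still so for the second after the job is handed in, while the arm keeps its last pose, push and grip.
It also fails if it takes over 72 s, if anything falls off the work surface, if the arm or the gripper's body presses on something with over 40 N, if the wrist force passes 120 N, or if a joint passes its speed limit or range.

## Robot

A 7-joint arm with a two-finger parallel gripper is mounted at the origin on the work surface. World frame = base frame: x ahead of the robot, y to its left, z up, the work surface at z = 0. Lengths are in m, angles in rad, forces in N, time in s.
With the tool pointing down it reaches from about 0.4 to 0.85 m from the base axis. Payload 10.4 kg.
Tool frame: the origin (TCP) lies midway between the tips of the shut fingers; the grasp point (between the pads) lies 19 mm behind it (arm.tcp_to_grasp is the distance from the TCP to the grasp point, in m); z points along the fingers, y is the direction in which the jaws open and shut (so a half turn about z gives the same grasp; the last joint's range is limited). The gripper opens to 87 mm and grips with 3 to 60 N. Pads are 19 mm wide; open, the fingers measure 117 mm over their backs; the gripper's body (75 mm by 190 mm) begins 51 mm behind the grasp point.
Start: joints at [1.182, 0.332, -0.065, 1.46, 0.022, 1.35, -0.088], TCP at [0.224, -0.584, 0.223] pointing down, gripper open.
Joint ranges: [-2.6, 2.6], [-0.5, 2.12], [-1.47, 1.34], [0.16, 2.42], [-1.27, 4.41], [0.06, 2.06], [-2.6, 2.6]. Speed limits (rad/s): [2.22, 2.22, 2.79, 2.79, 3.14, 3.14, 3.14].

## Interface

Orientations are given as a unit quaternion [x, y, z, w].
In Python, from station import arm gives the robot as it stands.
- The arm moves only by the tool step_arm, never from a script. Its argument "deltas" is a list that holds one entry, the list of rows, each a list of 7 numbers: the opening, from 0 (shut) to 1 (fully open), then the shift along the tool's x, y, z in mm, then the turn, a rotation vector about the tool's x, y, z in rad. A call has 1 to 20 rows; each row shifts and turns the commanded pose from where the row before left it, along the tool's axes as they then stand; what a row does not reach is not made up. A row lasts 1/8 s, in which the tool goes at most 62.5 mm and 10.7 degrees, less where a joint would pass 70% of its speed; a pose out of reach is approached as far as the arm can. A call with a gripper value outside its range is refused whole. The fingers move at their own pace and stop on an object; "grip_force" is the grip in N (left out, the last holds). Time passes only in rows, so rows that do not move let the fingers close. It gives the time, the measured TCP pose, the force and the opening at its end, in the units of the state.
- arm.sense(): the state, without advancing time (a new reading comes with each control period).
- arm.get_image(name): name is "scene" or "top" or "wrist"; returns a dict with "color" (480x640x3 uint8, blue, green, red), "K" (3x3 intrinsics, pixels), "R" (3x3) and "t" (3): a world point X has camera coordinates R X + t; the wrist camera has in their place "tool_from_camera" (4x4, takes a point from camera to tool coordinates, whose origin is the TCP and whose axes are the flange's). Camera axes: x right, y down, z forward; pixel columns grow to the right and rows downward; lengths in m; the calibration is good to about 2 mm. A picture is of the moment at which its call begins: read the wrist's pose just before it. There is no depth.
- arm.sign_off(): hands the job in, once; it reports no verdict.
The state is a dict: "clock": time; "joint_pos": joint angles; "dq": joint speeds; "joint_efforts": joint torques, N m; "eef_pos": TCP position; "eef_rot": TCP orientation; "force": force on the tool from outside, world axes, zero at the start; "wrist_torque": the same for the moment, N m; "grip_width": opening from 0.0 (shut) to 1.0 (fully open).
Only numpy, scipy, OpenCV 4.12 (cv2) and the standard library are available. Lean on these libraries where they do the work, as an engineer would, in place of code of your own. Each camera call takes 0.05 s, during which the arm holds its last target. There are 200 camera calls.

## Working session

There is one attempt and no reset: what is moved stays moved. The work goes in short steps, Python scripts to look and compute and a tool call to move; the robot and the scene stay as the last step left them, time stands still between calls to the robot, and variables do not carry over. Pictures are saved under pics/ and viewed, about 8 in all and at most 12, crops included, and the job is handed in when it is done.

Besides the shell and the picture viewer there is one more tool, called after "Call:" as a command line: name --argument value ..., lists and objects as JSON in quotes. step_arm: Moves the arm, as the interface text tells. Its arguments: {"type":"object","properties":{"deltas":{"type":"array"},"grip_force":{"type":"number"}},"required":["deltas"]}

```bash
mkdir -p pics; ls; python3 - <<'E'
from station import arm
import cv2,numpy as np
s=arm.sense();print(s['clock'],s['eef_pos'],s['eef_rot'],s['grip_width'])
for n in("scene","top"):
    d=arm.get_image(n);cv2.imwrite(f"pics/{n}0.png",d["color"]);np.savez(f"pics/{n}0.npz",**d)
    print(n,d["K"],d["R"],d["t"])
E
```

```text
pics
0.0 [ 0.22341786 -0.58328259  0.22174931] [ 9.83317176e-01  1.81897791e-01 -1.51982669e-04 -7.08778586e-04] 0.9996442001148875
scene [[453.3877088    0.         323.11066397]
 [  0.         453.3877088  235.86184217]
 [  0.           0.           1.        ]] [[-0.66549922  0.74636959  0.00657438]
 [ 0.57640741  0.5195088  -0.63076548]
 [-0.47419963 -0.41598441 -0.77594567]] [ 0.31959895 -0.16960542  1.51525109]
top [[565.05006547   0.         323.42483753]
 [  0.         565.05006547 245.87639683]
 [  0.           0.           1.        ]] [[ 0.02941822 -0.99950586 -0.01107264]
 [-0.9987884  -0.0289563  -0.03979021]
 [ 0.03944992  0.01222978 -0.9991467 ]] [0.00298822 0.48216702 1.57686798]
```

View pics/scene0.png

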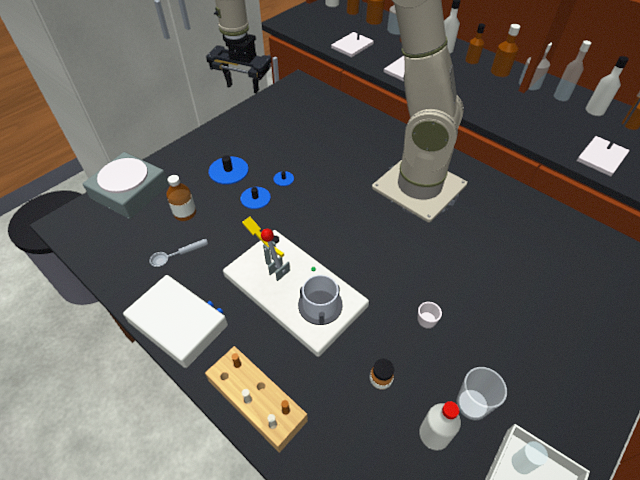

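View pics/top0.png

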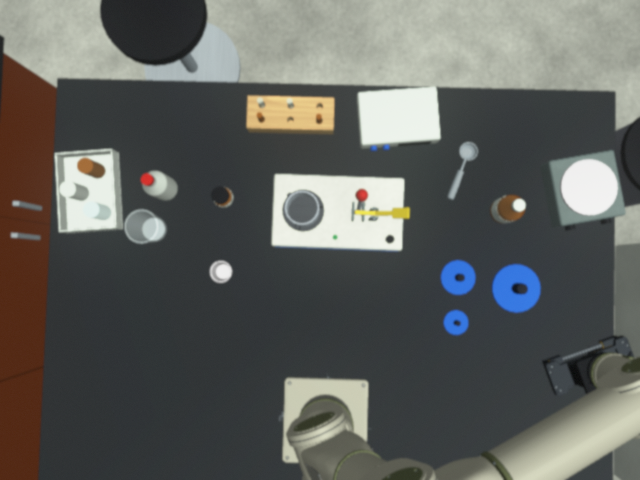

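The top view shows three blue lids near (458,278), (516,288) and (456,322), the shaker plate around (338,212), the pot at (302,209), the red knob at (362,195) and the yellow paddle at (401,213). I'll measure these next.

```bash
cat > h.py <<'E'
import numpy as np,cv2
def ray(d,uv,z):
    R,t=np.array(d["R"]),np.array(d["t"]);c=-R.T@t
    r=R.T@np.linalg.inv(d["K"])@np.array([uv[0],uv[1],1.]);return c+r*(z-c[2])/r[2]
def mask(im,lo,hi):
    return cv2.inRange(cv2.cvtColor(im,cv2.COLOR_BGR2HSV),np.array(lo),np.array(hi))
def blobs(m,amin=60):
    cs,_=cv2.findContours(m,cv2.RETR_EXTERNAL,cv2.CHAIN_APPROX_NONE)
    return sorted([c for c in cs if cv2.contourArea(c)>amin],key=cv2.contourArea,reverse=True)
E
python3 - <<'E'
from h import *
d=dict(np.load("pics/top0.npz"));s=dict(np.load("pics/scene0.npz"))
for n,D in(("top",d),("scene",s)):
    for c in blobs(mask(D["color"],(100,120,80),(125,255,255))):
        P=np.array([ray(D,p[0],.011)[:2] for p in c],np.float32)
        print(n,"blue",cv2.fitEllipse(P))
m=mask(d["color"],(0,0,170),(180,60,255))
c=min(blobs(m,3000),key=lambda c:np.hypot(*(np.array(cv2.minAreaRect(c)[0])-(338,212))))
P=np.array([ray(d,p[0],.045)[:2] for p in cv2.convexHull(c)],np.float32);r=cv2.minAreaRect(P);print("plate",r)
b=cv2.boxPoints(r);e=max([b[1]-b[0],b[2]-b[1]],key=np.linalg.norm);e*=np.sign(e[1])
yaw=np.arctan2(-e[0],e[1]);print("yaw",yaw)
o=np.array(r[0]);M=np.array([[np.cos(yaw),-np.sin(yaw)],[np.sin(yaw),np.cos(yaw)]])
for n,p in(("pot",(0,.095)),("lever",(0,-.055)),("catch",(-.008,-.095)),("paddle",(-.008,-.157))):print(n,o+M@p)
for n,D in(("top",d),("scene",s)):
    for c in blobs(cv2.bitwise_or(mask(D["color"],(0,150,100),(6,255,255)),mask(D["color"],(174,150,100),(180,255,255))),30):print(n,"red",cv2.minEnclosingCircle(c),ray(D,cv2.minEnclosingCircle(c)[0],.228))
    for c in blobs(mask(D["color"],(22,150,100),(32,255,255)),30):print(n,"yel",cv2.minAreaRect(c),ray(D,cv2.minAreaRect(c)[0],.165))
E
```

```text
top blue ((0.38037315011024475, -0.5223298668861389), (0.13658013939857483, 0.13733920454978943), 86.96611022949219)
top blue ((0.40548208355903625, -0.3602965474128723), (0.09868121147155762, 0.09973575174808502), 81.38805389404297)
top blue ((0.28039687871932983, -0.35689419507980347), (0.07097812741994858, 0.07223773747682571), 93.96471405029297)
scene blue ((0.38488802313804626, -0.5171400308609009), (0.1320340931415558, 0.13452383875846863), 78.40394592285156)
scene blue ((0.4111362099647522, -0.35517844557762146), (0.09500820189714432, 0.09578053653240204), 40.70937728881836)
scene blue ((0.28814733028411865, -0.3503977358341217), (0.06641426682472229, 0.06827852874994278), 39.85477828979492)
plate ((0.5759446620941162, -0.01935310661792755), (0.35735151171684265, 0.19892118871212006), 89.4581527709961)
yaw -0.009457115
pot [0.57684307 0.07564265]
lever [ 0.57542453 -0.07435065]
catch [ 0.56704661 -0.1142732 ]
paddle [ 0.56646027 -0.17627043]
top red ((146.5, 179.0), 6.265082359313965) [0.62402919 0.45088886 0.228     ]
top red ((361.6538391113281, 194.65383911132812), 4.939086437225342) [ 0.60034444 -0.07472482  0.228     ]
top yel ((382.0, 212.5), (11.0, 54.0), 90.0) [ 0.56469952 -0.13080847  0.165     ]
scene red ((450.1180419921875, 409.4583435058594), 9.014859199523926) [0.665706   0.47329493 0.228     ]
scene red ((266.5, 234.5), 6.5193023681640625) [ 0.60380673 -0.07289527  0.228     ]
scene yel ((256.7705993652344, 231.98236083984375), (35.90199279785156, 10.521126747131348), 49.398704528808594) [ 0.58282577 -0.13909985  0.165     ]
scene yel ((277.8399963378906, 251.3800048828125), (12.600001335144043, 4.0), 36.869895935058594) [ 0.59066168 -0.05411969  0.165     ]
```

Call:
step_arm --deltas '[[[1,0,0,0,0,0,-0.172],[1,0,0,0,0,0,-0.172],[1,0,0,0,0,0,-0.172],[1,0,0,0,0,0,-0.172],[1,0,0,0,0,0,-0.172],[1,0,0,0,0,0,-0.172],[1,0,0,0,0,0,-0.172],[1,28,23,0,0,0,0],[1,28,23,0,0,0,0],[1,28,23,0,0,0,0],[1,28,23,0,0,0,0],[1,28,23,0,0,0,0],[1,28,23,0,0,0,0],[1,28,23,0,0,0,0],[1,29,24,0,0,0,0],[1,0,0,0,0,0,0],[1,0,0,0,0,0,0]]]' --grip_force 25

```text
clock: 2.22
eef_pos: [0.4082, -0.3594, 0.2223]
eef_rot: [0.708, 0.707, -0.0, -0.0]
force: [0.8, -0.6, 0.1]
grip_width: 0.998
```

```bash
cat >> h.py <<'E'
from scipy.spatial.transform import Rotation as Ro
def wrist(arm,name):
    s=arm.sense();w=arm.get_image("wrist")
    T=np.eye(4);T[:3,:3]=Ro.from_quat(s["eef_rot"]).as_matrix();T[:3,3]=s["eef_pos"]
    C=T@np.array(w["tool_from_camera"]);R=C[:3,:3].T
    d=dict(color=w["color"],K=np.array(w["K"]),R=R,t=-R@C[:3,3])
    cv2.imwrite(f"pics/{name}.png",d["color"]);np.savez(f"pics/{name}.npz",**d)
    print("t",round(s["clock"],2),"tcp",np.round(s["eef_pos"],4),"toolx",np.round(T[:3,0],3),"toolz",np.round(T[:3,2],3),"F",np.round(s["force"],1),"grip",round(s["grip_width"],3))
    return d
E
python3 - <<'E'
from h import *
from station import arm
d=wrist(arm,"w1")
m=mask(d["color"],(100,120,60),(125,255,255))
for c in blobs(m,500):
    P=np.array([ray(d,p[0],.011)[:2] for p in c],np.float32);print(cv2.fitEllipse(P),cv2.boundingRect(c))
E
```

```text
t 2.23 tcp [ 0.4082 -0.3594  0.2223] toolx [ 0.001  1.    -0.   ] toolz [-0.001 -0.    -1.   ] F [ 0.8 -0.6  0.1] grip 0.998
((0.4074384570121765, -0.3581879138946533), (0.09456244111061096, 0.09531841427087784), 179.28126525878906) (274, 156, 96, 94)
((0.38218727707862854, -0.48340100049972534), (0.056712765246629715, 0.13752299547195435), 90.10037994384766) (241, 290, 116, 45)
((0.28347909450531006, -0.3547256886959076), (0.06667739897966385, 0.06749183684587479), 135.4491729736328) (164, 167, 68, 67)
((0.38327011466026306, -0.5663918852806091), (0.039440374821424484, 0.11415095627307892), 89.20172882080078) (249, 369, 102, 27)
```

View pics/w1.png

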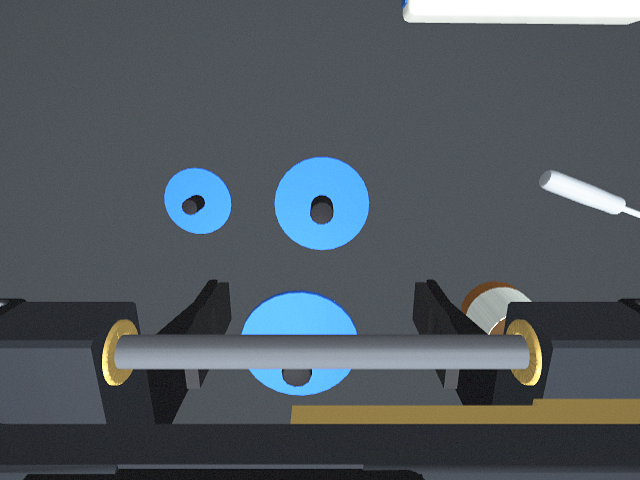

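The wrist view shows the 96 mm lid at (322,203), directly ahead of the jaws. That puts its centre at (0.407, -0.358), so I'm going down to grip the knob.

Call:
step_arm --deltas '[[[1,1.4,-0.7,30,0,0,0],[1,0,0,40,0,0,0],[1,0,0,40,0,0,0],[1,0,0,40,0,0,0],[1,0,0,30,0,0,0],[1,0,0,16,0,0,0],[1,0,0,10,0,0,0],[1,0,0,0,0,0,0],[0,0,0,0,0,0,0],[0,0,0,0,0,0,0],[0,0,0,0,0,0,0],[0,0,0,0,0,0,0],[0,0,0,0,0,0,0],[0,0,0,0,0,0,0],[0,0,0,0,0,0,0],[0,0,0,0,0,0,0]]]'

```text
clock: 4.28
eef_pos: [0.4081, -0.3574, 0.0166]
eef_rot: [0.707, 0.707, 0.0, 0.0]
force: [0.2, -0.6, -0.5]
grip_width: 0.244
```

Call:
step_arm --deltas '[[[0,0,0,-15,0,0,0],[0,0,0,-40,0,0,0],[0,0,0,-45,0,0,0],[0,0,0,-45,0,0,0],[0,0,0,-45,0,0,0],[0,0,0,-44,0,0,0],[0,30,0,0,0,0,0],[0,45,0,0,0,0,0],[0,45,0,0,0,0,0],[0,45,0,0,0,0,0],[0,45,0,0,0,0,0],[0,45,0,0,0,0,0],[0,45,0,0,0,0,0],[0,45,10,0,0,0,0],[0,30,12,0,0,0,0],[0,12,10,0,0,0,0],[0,0,0,0,0,0,0],[0,0,0,0,0,0,0]]]'

```text
clock: 6.52
eef_pos: [0.4401, 0.0289, 0.2508]
eef_rot: [0.708, 0.707, -0.0, 0.0]
force: [0.6, -1.0, -1.2]
grip_width: 0.243
```

```bash
python3 - <<'E'
from h import *
from station import arm
d=wrist(arm,"w2")
R,t=d["R"],d["t"]
for n,p in(("pot",(.577,.0756,.12)),("lever",(.6,-.0743,.228))):
    q=d["K"]@(R@np.array(p)+t);print(n,q[:2]/q[2])
E
```

```text
t 6.53 tcp [0.4401 0.0289 0.2508] toolx [ 0.002  1.    -0.001] toolz [-0.    -0.001 -1.   ] F [ 0.6 -1.  -1.2] grip 0.243
pot [500.81831166 168.79844345]
lever [583.87912767 438.40188801]
```

View pics/w2.png

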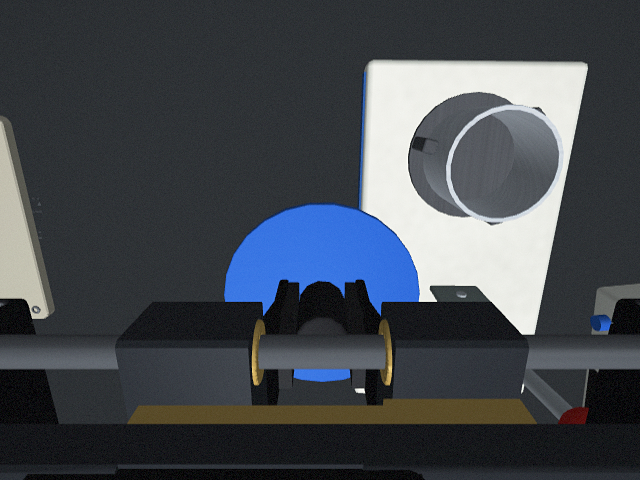

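The wrist view shows the pot rim as a bright ring around (505,163), against a predicted (501,169). The lid hangs level in the grip. I'll fit both.

```bash
python3 - <<'E'
from h import *
d=dict(np.load("pics/w2.npz"))
g=cv2.cvtColor(d["color"],cv2.COLOR_BGR2GRAY).astype(int)
c=np.array([505.,163.])
for it in range(3):
    out=[];inn=[]
    for a in np.linspace(0,2*np.pi,240,endpoint=False):
        r=np.arange(45,70,.5);u=np.stack([c[0]+r*np.cos(a),c[1]+r*np.sin(a)],1)
        v=cv2.remap(g.astype(np.float32),u[:,0].astype(np.float32),u[:,1].astype(np.float32),1).ravel()
        dv=np.diff(v);i=np.argmax(dv)
        if dv[i]>12: inn.append(ray(d,u[i],.120)[:2])
    P=np.array(inn,np.float32);e=cv2.fitEllipse(P)
    for _ in range(3):
        rr=np.linalg.norm(P-e[0],axis=1);k=abs(rr-np.median(rr))<.0025;e=cv2.fitEllipse(P[k])
    q=d["K"]@(d["R"]@np.array([*e[0],.12])+d["t"]);c=q[:2]/q[2]
    print("rim inner",len(P),k.sum(),e,c)
b=blobs(mask(d["color"],(100,120,60),(125,255,255)),3000)[0].reshape(-1,2)
tz=.2508;P=np.array([ray(d,p,tz-.005)[:2] for p in b if p[1]<290],np.float32)
A=np.c_[2*P,np.ones(len(P))];s=np.linalg.lstsq(A,(P**2).sum(1),rcond=None)[0]
print("lid",s[:2],"dia",2*np.sqrt(s[2]+s[0]**2+s[1]**2))
E
```

```text
rim inner 240 207 ((0.579123854637146, 0.07786091417074203), (0.08132084459066391, 0.08135704696178436), 170.4436798095703) [504.01732764 165.80978925]
rim inner 240 211 ((0.5791354775428772, 0.07784830033779144), (0.08123161643743515, 0.0813605785369873), 103.79133605957031) [504.03018951 165.82647416]
rim inner 240 210 ((0.5791261196136475, 0.07784651219844818), (0.08125181496143341, 0.08137145638465881), 76.04524993896484) [504.01759426 165.82885245]
lid [0.43996385 0.07382741] dia 0.07454058438114704
```

```bash
python3 - <<'E'
from h import *
d=dict(np.load("pics/w2.npz"))
b=blobs(mask(d["color"],(100,120,60),(125,255,255)),3000)[0].reshape(-1,2)
print(cv2.boundingRect(b))
for z in(.245,.243):
    P=np.array([ray(d,p,z)[:2] for p in b if p[1]<270 and p[0]<358],np.float32)
    A=np.c_[2*P,np.ones(len(P))];s=np.linalg.lstsq(A,(P**2).sum(1),rcond=None)[0]
    print("lid",s[:2],"dia",2*np.sqrt(s[2]+s[0]**2+s[1]**2))
E
```

```text
(224, 72, 196, 245)
lid [0.4401193  0.02912179] dia 0.09472595801783591
lid [0.44012213 0.02812592] dia 0.0958611068175052
```

Call:
step_arm --deltas '[[[0,8,23,0,0,0,0],[0,8,23,0,0,0,0],[0,8,23,0,0,0,0],[0,8,23,0,0,0,0],[0,8,23,0,0,0,0],[0,9,24,0,0,0,0],[0,0,0,30,0,0,0],[0,0,0,40,0,0,0],[0,0,0,25,0,0,0],[0,0,0,0,0,0,0],[0,0,0,0,0,0,0]]]'

```text
clock: 7.95
eef_pos: [0.58, 0.0781, 0.1568]
eef_rot: [0.708, 0.707, 0.0, 0.001]
force: [0.6, 0.5, -1.6]
grip_width: 0.245
```

Call:
step_arm --deltas '[[[0,0,-0.8,8,0,0,0],[0,0,0,6,0,0,0],[0,0,0,4,0,0,0],[0,0,0,4,0,0,0],[0,0,0,3,0,0,0],[0,0,0,1,0,0,0],[0,0,0,0,0,0,0],[0,0,0,0,0,0,0]]]'

```text
clock: 8.95
eef_pos: [0.5788, 0.0784, 0.1305]
eef_rot: [0.707, 0.707, -0.0, 0.0]
force: [-3.6, -1.4, 8.4]
grip_width: 0.248
```

The force rises to 8 N at exactly the seated height (TCP z 0.1305). I'm releasing, backing up and checking.

Call:
step_arm --deltas '[[[0.6,0,0,0,0,0,0],[0.6,0,0,0,0,0,0],[0.6,0,0,0,0,0,0],[0.6,0,0,0,0,0,0],[0.6,0,0,-10,0,0,0],[0.6,0,0,-30,0,0,0],[0.6,0,0,-45,0,0,0],[0.6,0,0,-45,0,0,0],[0.6,0,0,-40,0,0,0],[0,-20,-40,0,0,0,0],[0,-40,-40,0,0,0,0],[0,-40,-40,0,0,0,0],[0,-40,-30,0,0,0,0],[0,-40,0,0,0,0,0],[0,-20,0,0,0,0,0],[0,0,0,0,0,0,0],[0,0,0,0,0,0,0]]]'

```text
clock: 11.08
eef_pos: [0.4291, -0.1197, 0.2996]
eef_rot: [0.707, 0.708, 0.0, -0.0]
force: [-0.8, 0.9, 0.6]
grip_width: 0.005
```

```bash
python3 - <<'E'
from h import *
from station import arm
d=wrist(arm,"w3")
s=arm.get_image("scene");t=arm.get_image("top")
b=blobs(mask(d["color"],(100,120,60),(125,255,255)),3000)
for c in b:
    P=np.array([ray(d,p[0],.125)[:2] for p in c],np.float32);print("lid@.125",cv2.fitEllipse(P))
c=cv2.resize(s["color"][200:340,210:380],None,fx=2.35,fy=2.35,interpolation=cv2.INTER_CUBIC)
c2=cv2.resize(d["color"],None,fx=.6,fy=.6)
o=np.zeros((max(c.shape[0],c2.shape[0]),c.shape[1]+c2.shape[1],3),np.uint8);o[:c.shape[0],:c.shape[1]]=c;o[:c2.shape[0],c.shape[1]:]=c2
cv2.imwrite("pics/c3.png",o)
for n,p in(("paddle",(.566,-.1762,.165)),("lever",(.6,-.0743,.228)),("cpiv",(.5685,-.1135,.12))):
    q=d["K"]@(d["R"]@np.array(p)+d["t"]);print(n,q[:2]/q[2])
E
```

```text
t 11.07 tcp [ 0.4291 -0.1197  0.2996] toolx [-0.002  1.     0.001] toolz [ 0.     0.001 -1.   ] F [-0.8  0.9  0.6] grip 0.005
paddle [481.56537792 290.41867653]
lever [598.91437973 183.97721923]
cpiv [473.25857666 207.18561792]
```

View pics/c3.png

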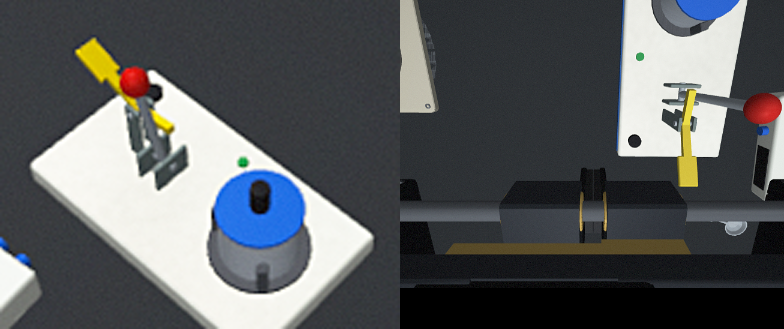

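The lid sits flat on the pot. The catch is closed, with its paddle at about (1.67·288, 1.67·170) in the full wrist image. I'll measure the ball and paddle.

```bash
python3 - <<'E'
from h import *
d=dict(np.load("pics/w3.npz"));im=d["color"]
c=blobs(cv2.bitwise_or(mask(im,(0,150,60),(6,255,255)),mask(im,(174,150,60),(180,255,255))),200)
for k in c:
    ce,r=cv2.minEnclosingCircle(k);print("red",ce,r,ray(d,ce,.228))
c=blobs(mask(im,(22,120,60),(32,255,255)),100)
for k in c:
    p=k.reshape(-1,2);lo=p[p[:,1]>p[:,1].max()-3].mean(0);top=p[p[:,1]<p[:,1].min()+4].mean(0)
    print("yel",cv2.boundingRect(k),"end",lo,ray(d,lo,.12+.095*np.sin(.6)+.004),"top",top,ray(d,top,.125))
    q=p[p[:,1]>p[:,1].max()-25];print("paddle mid col",(q[:,0].min()+q[:,0].max())/2, ray(d,((q[:,0].min()+q[:,0].max())/2,q[:,1].mean()),.165))
pot=np.array([.5791,.0778])
for yaw in(-.01,0,.01):
    M=np.array([[np.cos(yaw),-np.sin(yaw)],[np.sin(yaw),np.cos(yaw)]])
    print(yaw,[np.round(pot+M@np.array(v),4) for v in((.024,-.15),(-.008,-.19),(-.008,-.252),(-.008,-.142))],"ball,pivot,paddle,shorttip")
E
```

```text
red (603.7098999023438, 180.32252502441406) 31.922578811645508 [ 0.60245602 -0.0720359   0.228     ]
yel (461, 149, 36, 163) end [480.47058824 310.        ] [ 0.56150581 -0.18812529  0.17764103] top [484.75 149.65] [ 0.5702171  -0.06134834  0.125     ]
paddle mid col 479.5 [ 0.56573325 -0.18808928  0.165     ]
yel (327, 399, 110, 25) end [379.15748031 421.91338583] [ 0.48246352 -0.30363974  0.17764103] top [395.83333333 400.41666667] [ 0.50904292 -0.32471341  0.125     ]
paddle mid col 381.5 [ 0.48645808 -0.30188875  0.165     ]
yel (140, 406, 98, 18) end [186.57575758 422.02272727] [ 0.30431725 -0.30415376  0.17764103] top [190.56338028 407.34507042] [ 0.28757468 -0.33426504  0.125     ]
paddle mid col 188.5 [ 0.30153778 -0.30723922  0.165     ]
yel (271, 406, 65, 18) end [308.92857143 421.9       ] [ 0.41750409 -0.30376632  0.17764103] top [295.79245283 407.48113208] [ 0.40138677 -0.33419589  0.125     ]
paddle mid col 303.0 [ 0.41140278 -0.30594064  0.165     ]
yel (437, 399, 38, 25) end [457.33333333 421.79166667] [ 0.55475798 -0.30334279  0.17764103] top [452.32 400.56] [ 0.5697
[... 252 characters left out ...]
addle mid col 108.5 [ 0.22493629 -0.30648875  0.165     ]
yel (238, 406, 36, 18) end [248.77777778 421.61111111] [ 0.36188497 -0.30355777  0.17764103] top [258.33333333 407.35555556] [ 0.36087388 -0.33411885  0.125     ]
paddle mid col 255.5 [ 0.36583961 -0.3066662   0.165     ]
-0.01 [array([ 0.6016, -0.0724]), array([ 0.5692, -0.1121]), array([ 0.5686, -0.1741]), array([ 0.5697, -0.0641])] ball,pivot,paddle,shorttip
0 [array([ 0.6031, -0.0722]), array([ 0.5711, -0.1122]), array([ 0.5711, -0.1742]), array([ 0.5711, -0.0642])] ball,pivot,paddle,shorttip
0.01 [array([ 0.6046, -0.072 ]), array([ 0.573 , -0.1123]), array([ 0.5736, -0.1743]), array([ 0.5725, -0.0643])] ball,pivot,paddle,shorttip
```

Call:
step_arm --deltas '[[[0,-13,35,0,0,0,0],[0,-14,35,0,0,0,0],[0,-14,35,0,0,0,0],[0,-13.5,35,0,0,0,0],[0,0,0,30,0,0,0],[0,0,0,40,0,0,0],[0,0,0,30,0,0,0],[0,0,0,15,0,0,0],[0,0,0,12,0,0,0],[0,0,0,12,0,0,0],[0,0,0,12,0,0,0],[0,0,0,12,0,0,0],[0,0,0,12,0,0,0],[0,0,0,12,0,0,0],[0,0,0,12,0,0,0],[0,0,0,10,0,0,0],[0,0,0,3,0,0,0],[0,0,0,0,0,0,0]]]'

```text
clock: 13.48
eef_pos: [0.5683, -0.1762, 0.0873]
eef_rot: [0.707, 0.707, -0.0, -0.0]
force: [0.4, 0.4, -0.8]
grip_width: 0.003
```

Call:
step_arm --deltas '[[[0,0,0,3,0,0,0],[0,0,0,3,0,0,0],[0,0,0,2,0,0,0],[0,0,0,0,0,0,0]]]'

```text
clock: 13.98
eef_pos: [0.5689, -0.1764, 0.0801]
eef_rot: [0.708, 0.707, 0.0, 0.001]
force: [-0.5, -1.7, 6.2]
grip_width: 0.007
```

Call:
step_arm --deltas '[[[0,0,0,2,0,0,0],[0,0,0,1.5,0,0,0],[0,0,0,0,0,0,0],[0,0,0,0,0,0,0]]]'

```text
clock: 14.48
eef_pos: [0.5697, -0.1772, 0.0782]
eef_rot: [0.708, 0.706, 0.0, 0.002]
force: [-3.3, -2.2, 17.8]
grip_width: 0.007
```

The force climbs to 18 N at z 0.078, so the catch has reached its stop. I'm backing off to look.

Call:
step_arm --deltas '[[[0,0,0,-20,0,0,0],[0,0,0,-40,0,0,0],[0,0,0,-45,0,0,0],[0,0,0,-45,0,0,0],[0,0,0,-45,0,0,0],[0,0,0,-27,0,0,0],[0,14,-35,0,0,0,0],[0,14,-35,0,0,0,0],[0,14,-35,0,0,0,0],[0,14,-35,0,0,0,0],[0,0,0,0,0,0,0],[0,0,0,0,0,0,0]]]'

```text
clock: 15.98
eef_pos: [0.4288, -0.12, 0.2985]
eef_rot: [0.707, 0.707, -0.0, 0.001]
force: [0.3, -0.1, 0.3]
grip_width: -0.002
```

```bash
python3 - <<'E'
from h import *
from station import arm
d=wrist(arm,"w4");im=d["color"]
s=arm.get_image("scene")
c=cv2.resize(s["color"][200:340,210:380],None,fx=2.35,fy=2.35,interpolation=cv2.INTER_CUBIC)
c2=cv2.resize(im,None,fx=.6,fy=.6)
o=np.zeros((max(c.shape[0],c2.shape[0]),c.shape[1]+c2.shape[1],3),np.uint8);o[:c.shape[0],:c.shape[1]]=c;o[:c2.shape[0],c.shape[1]:]=c2
cv2.imwrite("pics/c4.png",o)
for k in blobs(cv2.bitwise_or(mask(im,(0,150,60),(6,255,255)),mask(im,(174,150,60),(180,255,255))),200):
    ce,r=cv2.minEnclosingCircle(k);print("red",ce,r,ray(d,ce,.228))
k=[k for k in blobs(mask(im,(22,120,60),(32,255,255)),100) if cv2.boundingRect(k)[1]<390]
for k in k:
    p=k.reshape(-1,2);lo=p[p[:,1]>p[:,1].max()-3].mean(0);print("yel",cv2.boundingRect(k),lo)
for a in(1.0,1.1,1.2,1.3):
    f=.6-a;X=np.array([.5685,-.1122-.095*np.cos(f)+.004*np.sin(f),.12+.095*np.sin(f)+.004*np.cos(f)])
    q=d["K"]@(d["R"]@X+d["t"]);print(a,"paddle end px",q[:2]/q[2])
E
```

```text
t 15.97 tcp [ 0.4288 -0.12    0.2985] toolx [ 0.001  1.    -0.001] toolz [ 0.001 -0.001 -1.   ] F [ 0.3 -0.1  0.3] grip -0.002
red (605.76318359375, 180.1842041015625) 32.2912712097168 [ 0.60271652 -0.07266448  0.228     ]
yel (435, 196, 74, 63) [446.53846154 257.15384615]
1.0 paddle end px [452.19996823 279.72225133]
1.1 paddle end px [449.91303693 273.28605741]
1.2 paddle end px [447.90205497 266.49649484]
1.3 paddle end px [446.1641955  259.40321976]
```

View pics/c4.png

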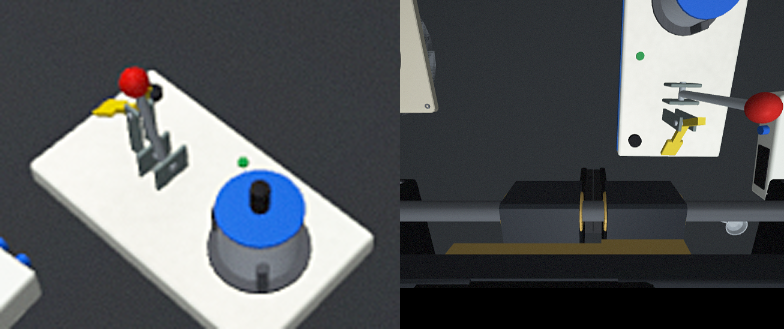

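The yellow paddle end is at row 257, against 259 predicted for 1.3 rad, so the catch is fully open. Next I turn the jaws along y and grip the ball.

Call:
step_arm --deltas '[[[1,0,0,0,0,0,0.1745],[1,0,0,0,0,0,0.1745],[1,0,0,0,0,0,0.1745],[1,0,0,0,0,0,0.1745],[1,0,0,0,0,0,0.1745],[1,0,0,0,0,0,0.1745],[1,0,0,0,0,0,0.1745],[1,0,0,0,0,0,0.1745],[1,0,0,0,0,0,0.1745],[1,0,0,0,0,0,0],[1,35,-10,0,0,0,0],[1,35,-10,0,0,0,0],[1,35,-10,0,0,0,0],[1,35,-10,0,0,0,0],[1,34,-7.6,0,0,0,0],[1,0,0,0,0,0,0],[1,0,0,0,0,0,0]]]'

```text
clock: 18.2
eef_pos: [0.6024, -0.0724, 0.2976]
eef_rot: [1.0, 0.001, -0.0, -0.0]
force: [-0.5, -0.1, 0.1]
grip_width: 1.0
```

Call:
step_arm --deltas '[[[1,0,0,25,0,0,0],[1,0,0,35,0,0,0],[1,0,0,20,0,0,0],[1,0,0,8.6,0,0,0],[1,0,0,0,0,0,0],[0,0,0,0,0,0,0],[0,0,0,0,0,0,0],[0,0,0,0,0,0,0],[0,0,0,0,0,0,0],[0,0,0,0,0,0,0],[0,0,0,0,0,0,0],[0,0,0,0,0,0,0]]]' --grip_force 30

```text
clock: 19.7
eef_pos: [0.6026, -0.0734, 0.2094]
eef_rot: [1.0, -0.001, -0.0, 0.001]
force: [0.2, -3.7, 0.2]
grip_width: 0.345
```

Call:
step_arm --deltas '[[[0,-8,0,-0.9,0,0,0],[0,-8,0,-0.7,0,0,0],[0,-16,0,0,0,0,0],[0,-16,0,1.6,0,0,0],[0,-15.7,0,3.2,0,0,0],[0,-15.3,0,4.7,0,0,0],[0,-14.7,0,6.2,0,0,0],[0,0,0,0,0,0,0]]]'

```text
clock: 20.7
eef_pos: [0.509, -0.0726, 0.196]
eef_rot: [1.0, -0.001, 0.001, 0.001]
force: [4.1, -1.7, 4.1]
grip_width: 0.347
```

Call:
step_arm --deltas '[[[0,-14,0,7.7,0,0,0],[0,-6.7,0,4.4,0,0,0],[0,-6.5,0,4.6,0,0,0],[0,0,0,0,0,0,0],[0,0,0,0,0,0,0]]]'

```text
clock: 21.32
eef_pos: [0.4828, -0.0723, 0.1799]
eef_rot: [1.0, -0.0, 0.001, 0.0]
force: [1.0, -1.6, 8.7]
grip_width: 0.343
```

Call:
step_arm --deltas '[[[0,-2.4,0,1,0,0,0],[0,-2,0,1,0,0,0],[0,0,0,0,0,0,0],[0,0,0,0,0,0,0]]]'

```text
clock: 21.82
eef_pos: [0.479, -0.0722, 0.1774]
eef_rot: [1.0, -0.0, 0.002, -0.0]
force: [7.8, -2.4, 0.2]
grip_width: 0.343
```

```bash
python3 - <<'E'
from h import *
from station import arm
d=wrist(arm,"w5")
s=arm.get_image("scene");t=arm.get_image("top")
c=cv2.resize(s["color"][170:340,190:390],None,fx=2,fy=2,interpolation=cv2.INTER_CUBIC)
c2=cv2.resize(t["color"][150:290,230:430],None,fx=2,fy=2,interpolation=cv2.INTER_CUBIC)
o=np.zeros((340,800,3),np.uint8);o[:,:400]=c;o[:280,400:]=c2
cv2.imwrite("pics/c5.png",o)
E
```

```text
t 21.82 tcp [ 0.479  -0.0722  0.1774] toolx [ 1.    -0.     0.004] toolz [ 0.004  0.    -1.   ] F [ 7.8 -2.4  0.2] grip 0.343
```

View pics/c5.png

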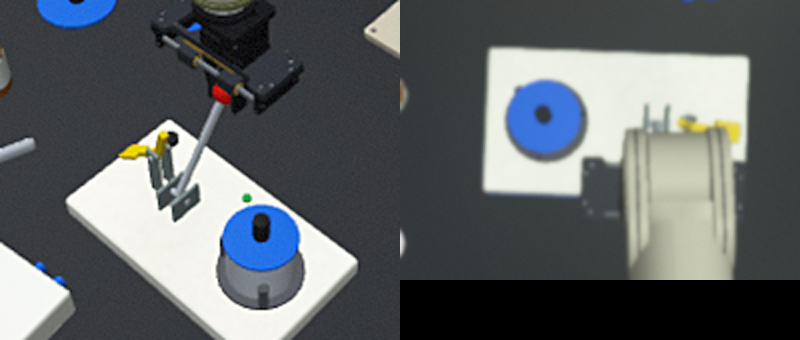

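The lever leans towards the robot, the catch is open and the lid is seated. The geometry gives about 0.667 rad of lean, where the stop is at 0.65. I'll pull a little more to confirm the stop by force.

Call:
step_arm --deltas '[[[0,-2,0,1.4,0,0,0],[0,-2,0,1.4,0,0,0],[0,0,0,0,0,0,0],[0,0,0,0,0,0,0],[0,0,0,0,0,0,0]]]'

```text
clock: 22.6
eef_pos: [0.4771, -0.0722, 0.1759]
eef_rot: [1.0, -0.0, 0.004, 0.0]
force: [12.9, -1.5, 3.7]
grip_width: 0.343
```

Call:
step_arm --deltas '[[[0,-2,0,1.4,0,0,0],[0,-1,0,0.7,0,0,0],[0,0,0,0,0,0,0],[0,0,0,0,0,0,0],[0,0,0,0,0,0,0],[0,0,0,0,0,0,0]]]'

```text
clock: 23.35
eef_pos: [0.4762, -0.0722, 0.1751]
eef_rot: [1.0, 0.0, 0.006, 0.0]
force: [18.9, -2.2, 7.3]
grip_width: 0.341
```

```bash
python3 - <<'E'
from h import *
from station import arm
d=wrist(arm,"w6")
s=arm.get_image("scene")
im=s["color"]
for k in blobs(cv2.bitwise_or(mask(im,(0,150,60),(6,255,255)),mask(im,(174,150,60),(180,255,255))),20):
    print("red",cv2.boundingRect(k))
for a in(-.5,-.6,-.65,-.7):
    q=s["K"]@(s["R"]@np.array([.5786+.16*np.sin(a),-.0724,.07+.16*np.cos(a)])+s["t"]);print(a,q[:2]/q[2])
cv2.imwrite("pics/c6.png",cv2.resize(im[170:300,200:380],None,fx=4,fy=4,interpolation=cv2.INTER_CUBIC))
E
```

```text
t 23.35 tcp [ 0.4762 -0.0722  0.1751] toolx [1.    0.    0.013] toolz [ 0.013 -0.001 -1.   ] F [18.9 -2.2  7.3] grip 0.341
red (443, 401, 17, 18)
red (296, 211, 11, 11)
-0.5 [296.53455025 215.79210298]
-0.6 [300.3660805  215.00334867]
-0.65 [302.16708541 214.81696671]
-0.7 [303.88641926 214.7669294 ]
```

View pics/c6.png

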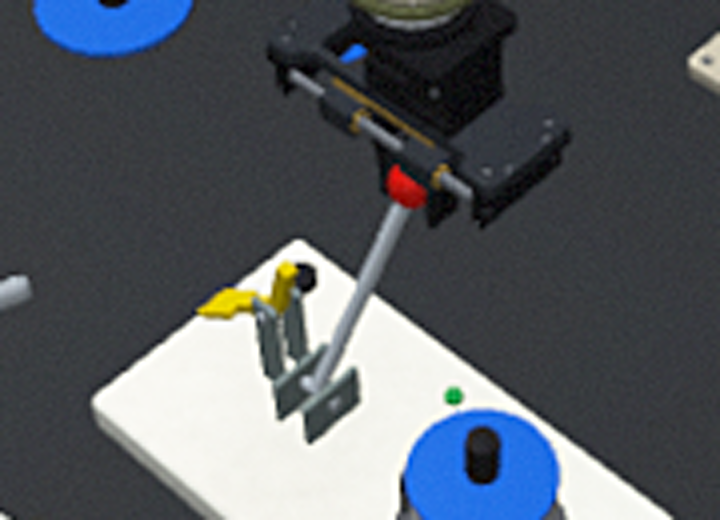

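The force is now about 20 N, and the hand moved only about 1 mm for a 3.6 mm command, so the lever is on its stop. The image agrees: the ball is at column 301.5, against 302 predicted for 0.65 rad of lean. I'm handing in.

```bash
python3 -c "
from station import arm
print(arm.sign_off())"
```

```text
the job is handed in; nothing more can be done
None
```

The sample is set shaking: the lid is on the pot and released, the catch is open, and the arm is still holding the run lever fully pulled. I handed the job in at about 23.4 s, against the 72 s limit.

- **Lid:** I picked the 96 mm lid out of the three and lowered it into the pot until it pressed back with 8 N. The tool was then at 130.5 mm, against 130.6 mm expected when seated. The camera shows it lying flat after release.
- **Catch:** I pushed the paddle down until the force rose to 18 N. The picture afterwards put the paddle end at row 257, against 259 expected at 1.3 rad.
- **Lever:** I gripped the red ball only after the catch was open and pulled until the force reached about 20 N with almost no further movement. The image puts the ball at column 301.5, against 302.2 expected at its stop. The tool position alone gave slightly more than the nominal lean (0.667 against 0.65 rad). It went about 3 mm further in the last pulls, which I put down to the ball yielding a little in the grip.

No check failed. One measurement disagreed early on: the scene and top cameras differed by 4 to 7 mm on the lids' positions, which I settled with the wrist camera before grasping. I noticed no contact with anything else on the bench, but I did not re-measure those objects' positions at the end.

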